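# Cap the lens viewer and hold its sprung shutter half open

## Task

A lens lies loaded in the round well of the grey lens viewer: close it up by seating the black cap with the blue knob flat in the well's mouth and let go of it. Only then slide the viewer's sprung shutter by its orange knob against its spring to half travel, pointer at the green middle mark, and finish while still holding it there, since it springs shut when released. Leave the other things on the bench where they are.

Things in the scene. Friction and masses are not known exactly. Their poses are not given: they have to be found in the camera images.
- viewer: Grey lens viewer fixed to the bench, casing 110 (x) x 280 (y) x 48 mm high. Origin: centre of its underside, on the bench; z up. In its own axes the well is at x = 0, y = -85 mm, the shutter at y > 0; a 12 mm thick spring tube lies on the top at x = +44 mm, y = -22 to +53 mm. Its place and yaw (about +-0.2 rad) vary.
- well (a point): Centre of the round well's mouth, level with the casing's flat top (48 mm above the bench). The well is 70 mm across and 20 mm deep, with a 63 mm lens, 9 mm thick, lying in it. Same axes as the viewer.
- lens: Clear round lens blank, 63 mm across, 9 mm thick, lying loose in the well (already loaded). Origin: centre of its underside.
- cap: Loose black round cap: disc 82 mm across, 6 mm thick; under it a spigot 64 mm across, 8 mm deep, that enters the well; on it a blue knob 18 mm across (24 at its foot), 28 mm high. 90 g. Origin: centre of the spigot's underside, z up; disc top at +14 mm. Starts spigot down on the bench, far left or far right of the viewer. Seated, its origin is 40 mm above the viewer's.
- cap_knob (a point): Centre of the top of the cap's blue knob, 42 mm above the cap's origin.
- shutter (a joint): Travel of the sprung shutter along the viewer's own +y (away from the well), in m: 0 closed (start), 0.060 fully open at the end stop, 0.030 half travel. A spring pulls it shut: about 4.5 N at 0, 9 N at half travel, 13.5 N fully open; it snaps shut when released.
- shutter_knob (a point): Centre of the top of the shutter's orange round knob; moves with the shutter. Knob 16 mm across (20 at its foot); top 36 mm above the casing's top (84 mm above the bench), straight in its upper 23 mm; the dark blade under it reaches 7 mm above the casing's top. Closed it stands at viewer x = 0, y = +35 mm, at half travel at y = +65 mm.
- half_mark (a point): The green middle mark on the casing's top, at viewer x = -43 mm, y = +65 mm; the shutter's orange pointer (on the knob's line across the slide) stands at it at half travel. Black marks 30 mm to either side show closed and fully open.
- jar: Screw jar with a red lid, 52 mm across, 58 mm high, not part of the job; it has the place, left or right, that the cap has not. Between the left place and the viewer stands a tall dark machine (x > 0.48, y 0.17 to 0.33, over 0.2 m high): pass in front of it. Origin: centre of its underside.
- loupe_black: Black eye loupe, 34 mm across and high, not part of the job. Origin: centre of its underside.
- gauge: Round white dial gauge lying flat, 68 x 51 x 16 mm, not part of the job. Origin: centre of its underside.
- pliers: Pliers with red handles lying flat, 143 mm long, not part of the job. Origin: centre of their underside.

How it is judged:
By the outcome, as a careful person would: the job done as asked, in the order asked, and still so for the second after the job is handed in, while the arm keeps its last pose, push and grip.
It also fails if it takes over 45 s, if anything falls off the work surface, if the arm or the gripper's body presses on something with over 40 N, if the wrist force passes 120 N, or if a joint passes its speed limit or range.

## Robot

A 6-joint arm with a two-finger parallel gripper is mounted at the origin on a cart in front of the work surface, level with it; the furniture and walls round the work are solid. World frame = base frame: x ahead of the robot, y to its left, z up, the work surface at z = 0. Lengths are in m, angles in degrees, forces in N, time in s.
With the tool pointing down it reaches from about 0.25 to 0.8 m from the base axis. Payload 3.9 kg.
Tool frame: the origin (TCP) lies midway between the tips of the shut fingers; the grasp point (between the pads) lies 19 mm behind it; z points along the fingers, y is the direction in which the jaws open and shut (so a half turn about z gives the same grasp; the last joint's range is limited). The gripper opens to 85 mm and grips with 20 to 120 N. Pads are 22 mm wide; open, the fingers measure 114 mm over their backs; the gripper's body (76 mm by 85 mm) begins 54 mm behind the grasp point. The pads swing forward as they close: fully open they stand 13 mm farther back than shut.
Start: joints at [72.479, 14.897, -7.913, 67.191, 0, 90], TCP at [0.158, 0.501, 0.231] pointing down, gripper open.
Joint ranges: [-159.42, 159.42], [-47.68, 98.78], [-73.54, 78.23], [-108.79, 121.32], [-90, 84.71], [-180, 180]. Speed limits (degrees/s): [147.25, 147.25, 180, 180, 180, 180].

## Interface

Orientations are given as [roll, pitch, yaw] about the fixed x, y, z axes, in that order (R = Rz(yaw) Ry(pitch) Rx(roll)).
In Python, from station import bot, imaging gives the robot as it stands.
- The arm moves only by the tool step_arm, never from a script. Its argument "targets" is a list of rows, each a list of 3 entries, a list of its own where there are three numbers: the turn, a rotation vector about the tool's x, y, z in rad, then the shift along the tool's x, y, z in mm, then the opening, from 0 (shut) to 1 (fully open). In form: [[[wx, wy, wz], [dx, dy, dz], fingers], ...]. A call has exactly 10 rows; each row is the pose to reach, as a shift and turn from the pose commanded when the call began, along the tool's axes at that moment; what a row does not reach only later rows make up. A row lasts 1/10 s, in which the tool goes at most 50 mm and 8.59 degrees, less where a joint would pass 70% of its speed; a pose out of reach is approached as far as the arm can. A call with a gripper value outside its range is refused whole. The fingers move at their own pace and stop on an object; "grip_force" is the grip in N (left out, the last holds). Time passes only in rows, so rows that repeat a pose let the fingers close, or fill a call up. It gives the time, the measured TCP pose, the force and the opening at its end, in the units of the state.
- bot.read_state(): the state, without advancing time (a new reading comes with each control period).
- imaging.capture(name): name is "scene" or "top" or "wrist"; returns the picture (420x560x3 uint8, blue, green, red); there is no depth.
- imaging.camera_params(name): a dict with "fovy" (degrees; the focal length in pixels is half the picture's height over the tangent of half this angle, whatever the lens; pixels are square), "cx", "cy" (the principal point, pixels), "extrinsics" (4x4, takes a point from world to camera coordinates); the wrist camera has in their place "T_tool_cam" (4x4, takes a point from camera to tool coordinates, whose origin is the TCP and whose axes are the flange's). Camera axes: x right, y down, z forward; pixel columns grow to the right and rows downward; lengths in m; the calibration is good to about 2 mm. A picture is of the moment at which its call begins: read the wrist's pose just before it. camera_params takes no time and is no camera call.
- bot.job_done(): hands the job in, once; it reports no verdict.
The state is a dict: "clock": time; "joints": joint angles; "joint_vel": joint speeds; "effort": joint torques, N m; "tcp_pos": TCP position; "tcp_rot": TCP orientation; "ft_force": force on the tool from outside, world axes, zero at the start; "wrist_torque": the same for the moment, N m; "opening": opening from 0.0 (shut) to 1.0 (fully open).
Only numpy, scipy, OpenCV 4.12 (cv2) and the standard library are available. Lean on these libraries where they do the work, as an engineer would, in place of code of your own. Each camera call takes 0.05 s, during which the arm holds its last target.

## Working session

There is one attempt and no reset: what is moved stays moved. The work goes in short steps, Python scripts to look and compute and a tool call to move; the robot and the scene stay as the last step left them, time stands still between calls to the robot, and variables do not carry over. Pictures are saved under pics/ and viewed, and the job is handed in when it is done.

Besides the shell and the picture viewer there is one more tool, called after "Call:" as name(argument=value, ...), one argument or row to a line, values as JSON. step_arm: Moves the arm, as the interface text tells. Its arguments: {"type":"object","properties":{"targets":{"type":"array"},"grip_force":{"type":"number"}},"required":["targets"]}

```bash
ls; mkdir -p pics; python3 - <<'E'
from station import bot, imaging
import cv2,numpy as np
np.set_printoptions(precision=4,suppress=True)
print(bot.read_state())
for n in ["scene","top","wrist"]:
    cv2.imwrite(f"pics/a_{n}.png",imaging.capture(n)); print(n,imaging.camera_params(n))
E
```

```text
pics
{'clock': 0.0, 'joints': array([72.4797, 14.937 , -7.9858, 67.1892, -0.0021, 89.9987]), 'joint_vel': array([ 0.0394, -0.0021,  0.0158,  0.018 ,  0.0997,  0.0561]), 'effort': array([  0.0006, -40.5675,  25.3925,   0.0188,   0.0001,   0.    ]), 'tcp_pos': array([0.1579, 0.5   , 0.2305]), 'tcp_rot': array([-179.8881,    0.0021,  162.481 ]), 'ft_force': array([ 0.9156, -0.0346,  0.5153]), 'wrist_torque': array([-0.0222, -0.0574, -0.0382]), 'opening': 0.9979166074309909}
scene {'fovy': 51.204984258163066, 'cx': 269.2752284233606, 'cy': 204.1548463364996, 'extrinsics': array([[ 0.674 , -0.7387,  0.0074, -0.4303],
       [-0.4484, -0.417 , -0.7906,  0.3076],
       [ 0.5871,  0.5295, -0.6123,  1.2399],
       [ 0.    ,  0.    ,  0.    ,  1.    ]])}
top {'fovy': 49.981955361385346, 'cx': 270.917158888132, 'cy': 212.67294121311159, 'extrinsics': array([[-0.0102, -0.9999,  0.0006, -0.0153],
       [-0.9962,  0.0101, -0.0862,  0.5993],
       [ 0.0862, -0.0014, -0.9963,  1.3164],
       [ 0.    ,  0.    ,  0.    ,  1.    ]])}
wrist {'fovy': 62.739449131821985, 'cx': 277.3511893107603, 'cy': 211.23943803855238, 'T_tool_cam': array([[-0.0003, -0.9658, -0.2591,  0.0647],
       [ 1.    , -0.0006,  0.001 , -0.0002],
       [-0.0011, -0.2591,  0.9658, -0.1424],
       [ 0.    ,  0.    ,  0.    ,  1.    ]])}
```

View pics/a_scene.png

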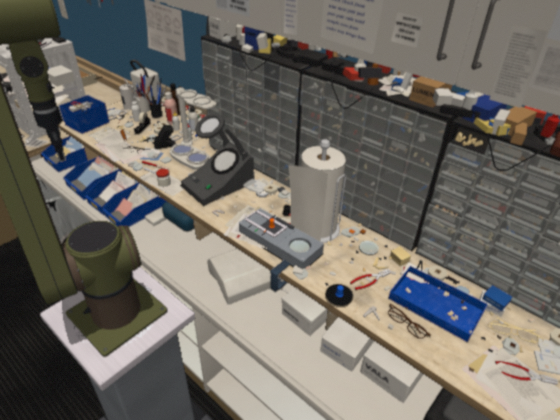

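View pics/a_top.png

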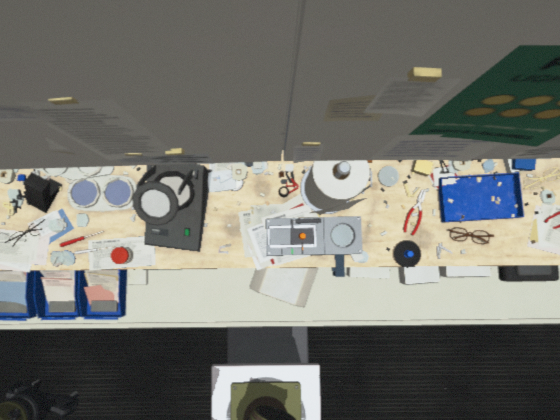

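View pics/a_wrist.png

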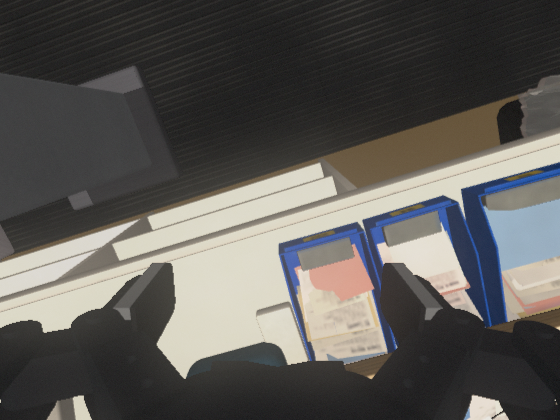

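The cap is on the right, with its knob at about (409,254) in the top view. The jar is on the left at (121,255). The viewer sits at about (313,236), with the well at (342,235) and the orange knob at (303,236). I'll zoom in to refine these.

```bash
cat > h.py <<'E'
from station import bot, imaging
import cv2,numpy as np
from scipy.spatial.transform import Rotation as R
np.set_printoptions(precision=4,suppress=True)
def K(p,h=420):
    f=h/2/np.tan(np.radians(p["fovy"]/2)); return np.array([[f,0,p["cx"]],[0,f,p["cy"]],[0,0,1]])
def ext(n,st=None):
    p=imaging.camera_params(n)
    if n!="wrist": return K(p),p["extrinsics"]
    T=np.eye(4);T[:3,:3]=R.from_euler("xyz",st["tcp_rot"],degrees=True).as_matrix();T[:3,3]=st["tcp_pos"]
    return K(p),np.linalg.inv(T@p["T_tool_cam"])
def back(k,E,uv,z):
    d=E[:3,:3].T@np.linalg.inv(k)@np.array([uv[0],uv[1],1.]); c=-E[:3,:3].T@E[:3,3]
    return c+d*(z-c[2])/d[2]
def proj(k,E,P):
    q=k@(E[:3,:3]@np.array(P)+E[:3,3]); return q[:2]/q[2]
E
python3 - <<'E'
from h import *
im=cv2.imread("pics/a_top.png")
cv2.imwrite("pics/b_top.png",cv2.resize(im[200:280,230:430],None,fx=4,fy=4,interpolation=cv2.INTER_CUBIC))
im=cv2.imread("pics/a_scene.png")
cv2.imwrite("pics/b_scene.png",cv2.resize(im[190:320,220:400],None,fx=4,fy=4,interpolation=cv2.INTER_CUBIC))
k,E=ext("top")
for n,uv,z in [("knob cap",(409,254),.042),("well",(342,235),.048),("shutter",(303,236),.084),("jar",(121,255),.058)]: print(n,back(k,E,uv,z))
E
```

```text
knob cap [ 0.4724 -0.4234  0.042 ]
well [ 0.5297 -0.2281  0.048 ]
shutter [ 0.5267 -0.1117  0.084 ]
jar [0.4782 0.4122 0.058 ]
```

View pics/b_top.png

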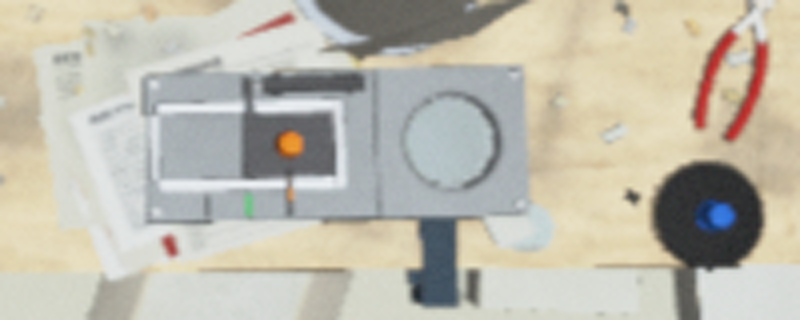

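View pics/b_scene.png

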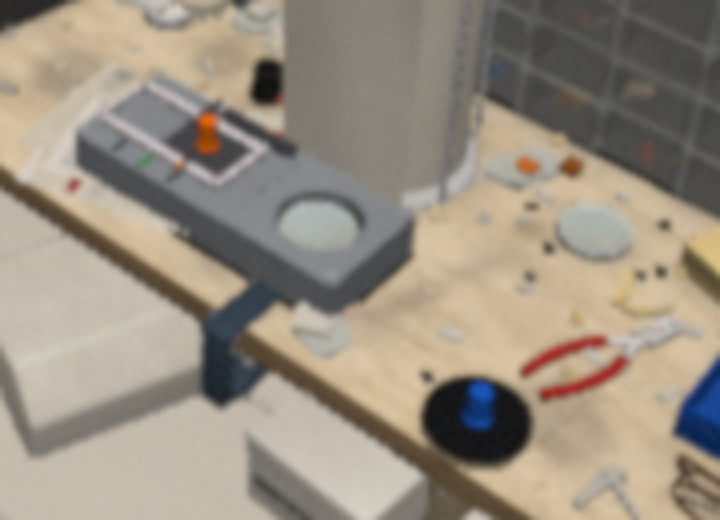

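```bash
python3 - <<'E'
from h import *
from scipy.optimize import least_squares
k,E=ext("top"); ks,Es=ext("scene")
f=lambda c:((c[0]+.5)/4-.5+230,(c[1]+.5)/4-.5+200)
g=lambda c:((c[0]+.5)/4-.5+220,(c[1]+.5)/4-.5+190)
obsT=[((.055,.14,.048),(147,75)),((.055,-.14,.048),(524,66)),((-.055,-.14,.048),(527,216)),((-.055,.14,.048),(147,221)),
 ((0,-.085,.048),(451,140)),((0,.035,.084),(291,143)),((-.043,.065,.048),(249,204)),((-.043,.095,.048),(208,207))]
obsS=[((0,.035,.084),(208,118)),((-.043,.065,.048),(145,160)),((0,-.085,.048),(320,222)),((-.055,-.14,.048),(333,287)),((.055,-.14,.048),(411,217))]
def W(p,q):
    c,s=np.cos(p[2]),np.sin(p[2]); return (p[0]+c*q[0]-s*q[1],p[1]+s*q[0]+c*q[1],q[2])
rt=lambda p:np.ravel([proj(k,E,W(p,q))-f(c) for q,c in obsT])
rs=lambda p:np.ravel([proj(ks,Es,W(p,q))-g(c) for q,c in obsS])
for r in (rt,rs,lambda p:np.r_[rt(p),rs(p)]):
    s=least_squares(r,[.53,-.15,0],loss="soft_l1",x_scale=[.1,.1,.1]);p=s.x;print(p,np.degrees(p[2]),r(p).round(1)); print(" well",W(p,(0,-.085,.048)),"knob",W(p,(0,.035,.084)),"half",W(p,(0,.065,.084)))
print("cap disc",back(k,E,f((708,214.5)),.014),"knob",back(k,E,f((721,216)),.042))
print("cap disc S",back(ks,Es,g((476,421)),.012),"knob",back(ks,Es,g((481,389)),.042))
print("cyl",back(ks,Es,g((430,205)),0),back(ks,Es,g((478,150)),0),back(ks,Es,g((400,203)),0))
E
```

```text
[ 0.5288 -0.1453  0.0092] 0.5278178288333524 [-1.1 -0.6  0.3 -0.2  0.9 -0.  -0.4  0.6  0.4  0.4  0.1  0.  -0.2  0.2
 -0.2 -0.3]
 well (np.float64(0.5295379018514869), np.float64(-0.23031401620722253), 0.048) knob (np.float64(0.5284324584113459), np.float64(-0.11031910800357979), 0.084) half (np.float64(0.5281560975513107), np.float64(-0.08032038095266911), 0.084)
[ 0.5284 -0.1447  0.0069] 0.39643047826501737 [-0.1  0.3  0.1  0.3 -0.2 -0.8 -0.7  0.4  1.2 -0.3]
 well (np.float64(0.529013173859686), np.float64(-0.2297236620602795), 0.048) knob (np.float64(0.5281828984322067), np.float64(-0.1097265344166791), 0.084) half (np.float64(0.5279753295753368), np.float64(-0.079727252505779), 0.084)
[ 0.5286 -0.1451  0.0085] 0.4894424179503602 [-1.1 -0.6  0.2 -0.2  0.8  0.  -0.4  0.6  0.3  0.5  0.1  0.1 -0.2  0.2
 -0.3 -0.3  0.   0.3  0.3  0.4 -0.  -0.8 -0.5  0.4  1.4 -0.3]
 well (np.float64(0.5293469725149721), np.float64(-0.2301265628293716), 0.048) knob (np.float64(0.5283218991790102), np.float64(-0.11013094113984537), 0.084) half (np.float64(0.5280656308450197), np.float64(-0.0801320357174638), 0.084)
cap disc [ 0.4745 -0.425   0.014 ] knob [ 0.4735 -0.426   0.042 ]
cap disc S [ 0.4706 -0.4277  0.012 ] knob [ 0.4743 -0.4257  0.042 ]
cyl [ 0.6475 -0.2569  0.    ] [ 0.734  -0.2453  0.    ] [ 0.6322 -0.2367  0.    ]
```

```bash
cat >> h.py <<'E'
def go(pos,yaw,st=None):
    st=st or bot.read_state(); T=R.from_euler("xyz",st["tcp_rot"],degrees=True)
    t=R.from_euler("xyz",[180,0,yaw],degrees=True)
    print("turn",(T.inv()*t).as_rotvec(),"shift mm",T.inv().apply(np.array(pos)-st["tcp_pos"])*1000, "| at",st["tcp_pos"],st["tcp_rot"],"op",st["opening"],"F",st["ft_force"],"t",st["clock"])
E
python3 - <<'E'
from h import *
go([.36,.15,.24],180); go([.43,-.4255,.2],180)
E
```

```text
turn [-0.0015 -0.0002 -0.3058] shift mm [-298.1426 -273.065    -8.9346] | at [0.1579 0.5001 0.2307] [-179.9142   -0.0006  162.4772] op 0.9990339980359749 F [ 0.3164 -0.0012 -0.0248] t 0.15
turn [-0.0015 -0.0002 -0.3058] shift mm [-538.1692 -800.7238   31.8532] | at [0.1579 0.5001 0.2307] [-179.9142   -0.0006  162.4772] op 0.9990339980359749 F [ 0.3164 -0.0012 -0.0248] t 0.15
```

Call:
step_arm(
  targets=[
    [[0,0,-0.03],[-30,-27,-1],1],
    [[0,0,-0.06],[-60,-54,-2],1],
    [[0,0,-0.09],[-90,-81,-3],1],
    [[0,0,-0.12],[-120,-108,-4],1],
    [[0,0,-0.15],[-150,-135,-5],1],
    [[0,0,-0.18],[-180,-162,-6],1],
    [[0,0,-0.21],[-210,-190,-7],1],
    [[0,0,-0.24],[-240,-218,-8],1],
    [[0,0,-0.27],[-270,-246,-9],1],
    [[0,0,-0.306],[-298,-273,-9],1],
  ],
)

```text
clock: 1.15
tcp_pos: [0.3606, 0.149, 0.2404]
tcp_rot: [180.0, 0.0, -179.9]
ft_force: [0.8, 0.9, -0.1]
opening: 0.998
```

```bash
python3 - <<'E'
from h import *
s=bot.read_state(); print(s["joints"])
go([.43,-.4255,.2],180)
E
```

```text
[ 22.448    1.3492 -22.9527  65.6777  -0.0023  22.3659]
turn [0.0001 0.0003 0.0014] shift mm [ -68.6022 -574.5543   40.3341] | at [0.3606 0.149  0.2404] [ 179.9944    0.0198 -179.9179] op 0.99790346514511 F [ 0.7887  0.8625 -0.059 ] t 1.15
```

Call:
step_arm(
  targets=[
    [[0,0,0],[-8,-45,0],1],
    [[0,0,0],[-16,-90,0],1],
    [[0,0,0],[-24,-137,0],1],
    [[0,0,0],[-32,-184,0],1],
    [[0,0,0],[-40,-230,0],1],
    [[0,0,0],[-48,-276,0],1],
    [[0,0,0],[-56,-322,0],1],
    [[0,0,0],[-64,-368,0],1],
    [[0,0,0],[-72,-414,0],1],
    [[0,0,0],[-80,-460,0],1],
  ],
)

```text
clock: 2.15
tcp_pos: [0.4399, -0.3113, 0.24]
tcp_rot: [180.0, -0.0, 180.0]
ft_force: [1.9, 0.3, 0.6]
opening: 1.0
```

Call:
step_arm(
  targets=[
    [[0,0,0],[-6,-30,5],1],
    [[0,0,0],[-12,-60,10],1],
    [[0,0,0],[-18,-90,20],1],
    [[0,0,0],[-24,-105,30],1],
    [[0,0,0],[-30,-112,40],1],
    [[0,0,0],[-33,-114,50],1],
    [[0,0,0],[-33,-114,60],1],
    [[0,0,0],[-33,-114,60],1],
    [[0,0,0],[-33,-114,60],1],
    [[0,0,0],[-33,-114,60],1],
  ],
)

```text
clock: 3.15
tcp_pos: [0.4734, -0.4229, 0.1812]
tcp_rot: [-180.0, 0.0, -179.9]
ft_force: [-0.3, -0.6, -0.2]
opening: 1.003
```

```bash
python3 - <<'E'
from h import *
s=bot.read_state(); print(s["joints"]); im=imaging.capture("wrist"); cv2.imwrite("pics/c_wrist.png",im)
k,E=ext("wrist",s)
go([.474,-.4255,.2],180,s)
print("expect knob",proj(k,E,[.474,-.4255,.042]))
E
```

```text
[-41.7812  26.9554   2.9989  65.9843   0.0026 -41.833 ]
turn [-0.0007  0.0008  0.0009] shift mm [ -0.6445  -2.5725 -18.8218] | at [ 0.4734 -0.4229  0.1812] [-179.9624    0.0459 -179.9481] op 1.0034109340649844 F [-0.2898 -0.6055 -0.1912] t 3.15
expect knob [274.5787 199.2854]
```

View pics/c_wrist.png

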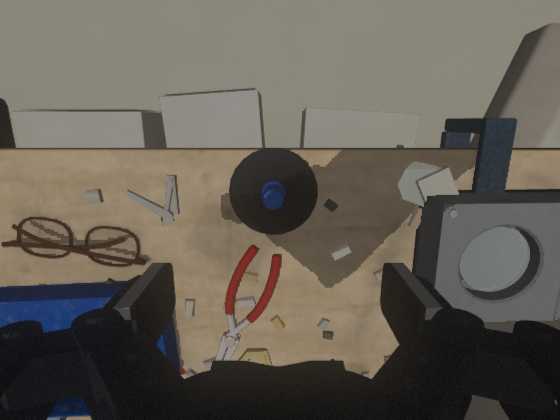

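```bash
python3 - <<'E'
from h import *
im=cv2.imread("pics/c_wrist.png")
c=cv2.resize(im[140:240,210:340],None,fx=6,fy=6,interpolation=cv2.INTER_CUBIC); cv2.imwrite("pics/d_wrist.png",cv2.convertScaleAbs(c,alpha=2))
E
```

```text
(no output)
```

View pics/d_wrist.png

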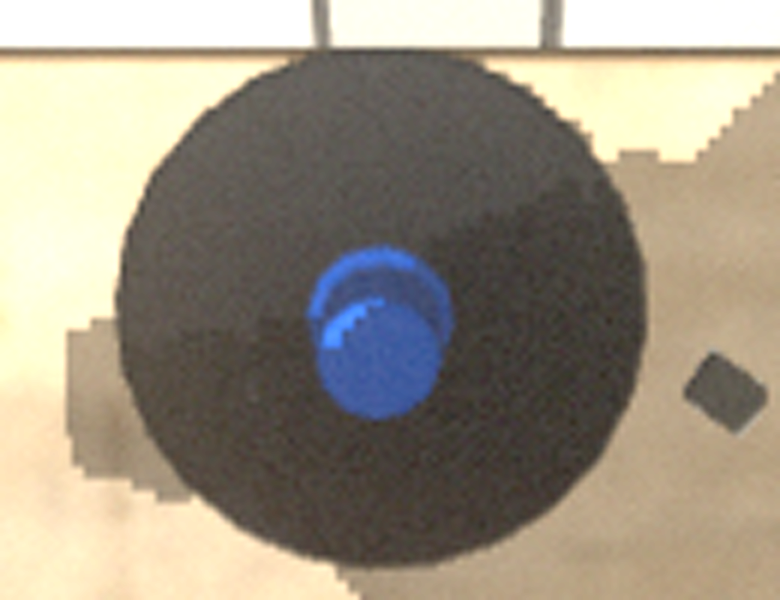

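```bash
python3 - <<'E'
from h import *
s=bot.read_state(); k,E=ext("wrist",s)
u=lambda c:((c[0]+.5)/6-.5+210,(c[1]+.5)/6-.5+140)
print(back(k,E,u((379,357)),.042),back(k,E,u((381,307)),.014))
print("well rim pts",back(k,E,(495,258),.048))
go([.4735,-.426,.070],180,s);go([.4735,-.426,.017],180,s)
E
```

```text
[ 0.474  -0.4273  0.042 ] [ 0.4726 -0.4273  0.014 ]
well rim pts [ 0.5245 -0.2362  0.048 ]
turn [-0.0009  0.001   0.0007] shift mm [  0.0621  -2.7275 111.2618] | at [ 0.4734 -0.4232  0.1813] [-179.9489    0.0599 -179.9596] op 0.9972018035964999 F [-0.5346  0.046  -1.0797] t 3.2
turn [-0.0009  0.001   0.0007] shift mm [  0.1176  -2.6803 164.2618] | at [ 0.4734 -0.4232  0.1813] [-179.9489    0.0599 -179.9596] op 0.9972018035964999 F [-0.5346  0.046  -1.0797] t 3.2
```

Call:
step_arm(
  targets=[
    [[0,0,0],[0,-2,30],1],
    [[0,0,0],[0,-3.5,60],1],
    [[0,0,0],[0,-3.5,90],1],
    [[0,0,0],[0,-3.5,115],1],
    [[0,0,0],[0,-3.5,130],1],
    [[0,0,0],[0,-3.5,142],1],
    [[0,0,0],[0,-3.5,152],1],
    [[0,0,0],[0,-3.5,160],1],
    [[0,0,0],[0,-3.5,164],1],
    [[0,0,0],[0,-3.5,164],1],
  ],
)

```text
clock: 4.2
tcp_pos: [0.4731, -0.4268, 0.0161]
tcp_rot: [180.0, -0.0, -180.0]
ft_force: [0.4, -0.7, 0.1]
opening: 1.002
```

Call:
step_arm(
  targets=[
    [[0,0,0],[0,0,0],0.7],
    [[0,0,0],[0,0,0],0.5],
    [[0,0,0],[0,0,0],0.4],
    [[0,0,0],[0,0,0],0.3],
    [[0,0,0],[0,0,0],0.2],
    [[0,0,0],[0,0,0],0.1],
    [[0,0,0],[0,0,0],0.1],
    [[0,0,0],[0,0,0],0.1],
    [[0,0,0],[0,0,0],0.1],
    [[0,0,0],[0,0,0],0.1],
  ],
  grip_force=40,
)

```text
clock: 5.2
tcp_pos: [0.4733, -0.4271, 0.0166]
tcp_rot: [-180.0, 0.0, -180.0]
ft_force: [-1.7, -0.9, 4.6]
opening: 0.195
```

```bash
python3 - <<'E'
from h import *
s=bot.read_state()
cv2.imwrite("pics/e_wrist.png",imaging.capture("wrist"))
go([.4735,-.427,.017],180,s)
E
```

```text
turn [-0.0005  0.0004  0.0002] shift mm [-0.2014  0.0923 -0.3555] | at [ 0.4733 -0.4271  0.0166] [-179.9742    0.0225 -179.9908] op 0.1945443694807492 F [-1.6581 -0.9476  4.5663] t 5.2
```

View pics/e_wrist.png

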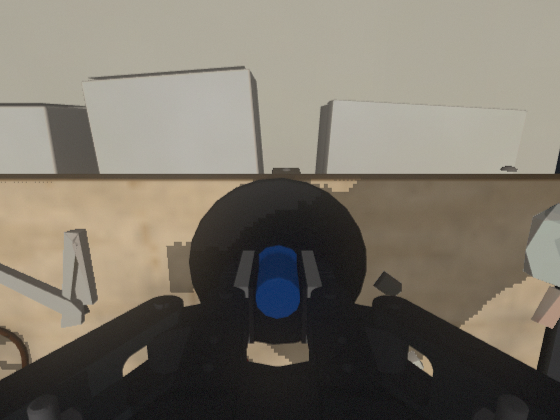

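Call:
step_arm(
  targets=[
    [[0,0,0],[0,0,-5],0.1],
    [[0,0,0],[0,0,-15],0.1],
    [[0,0,0],[0,0,-35],0.1],
    [[0,0,0],[0,0,-65],0.1],
    [[0,0,0],[0,5,-95],0.1],
    [[0,0,0],[0,20,-125],0.1],
    [[0,0,0],[0,45,-150],0.1],
    [[0,0,0],[0,62,-163],0.1],
    [[0,0,0],[0,67,-163],0.1],
    [[0,0,0],[0,67,-163],0.1],
  ],
)

```text
clock: 6.25
tcp_pos: [0.4729, -0.3591, 0.1787]
tcp_rot: [180.0, -0.0, -179.9]
ft_force: [-0.0, -0.4, -2.0]
opening: 0.193
```

```bash
python3 - <<'E'
from h import *
s=bot.read_state(); im=imaging.capture("wrist");s2=bot.read_state()
cv2.imwrite("pics/f_wrist.png",im)
k,E=ext("wrist",s)
print(s["tcp_pos"],s2["tcp_pos"],s["tcp_rot"],s["ft_force"],s["opening"])
print(proj(k,E,[.5293,-.2301,.048]))
t=np.linspace(0,2*np.pi,41)
c=im.copy()
for a in t: cv2.circle(c,tuple(int(round(v)) for v in proj(k,E,[.5293+.035*np.cos(a),-.2301+.035*np.sin(a),.048])),0,(0,0,255),-1)
cv2.imwrite("pics/f2.png",cv2.convertScaleAbs(cv2.resize(c[190:340,360:560],None,fx=4,fy=4,interpolation=cv2.INTER_NEAREST),alpha=1.7))
E
```

```text
[ 0.4729 -0.3591  0.1787] [ 0.4726 -0.3595  0.1781] [ 179.9873   -0.0489 -179.9206] [-0.0331 -0.3602 -2.0258] 0.1931418986847874
[427.8167 265.3107]
```

View pics/f_wrist.png

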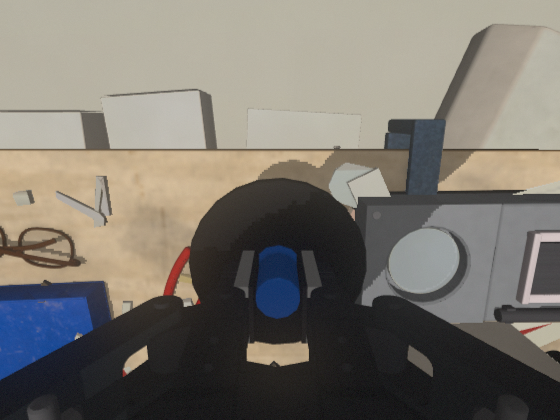

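View pics/f2.png

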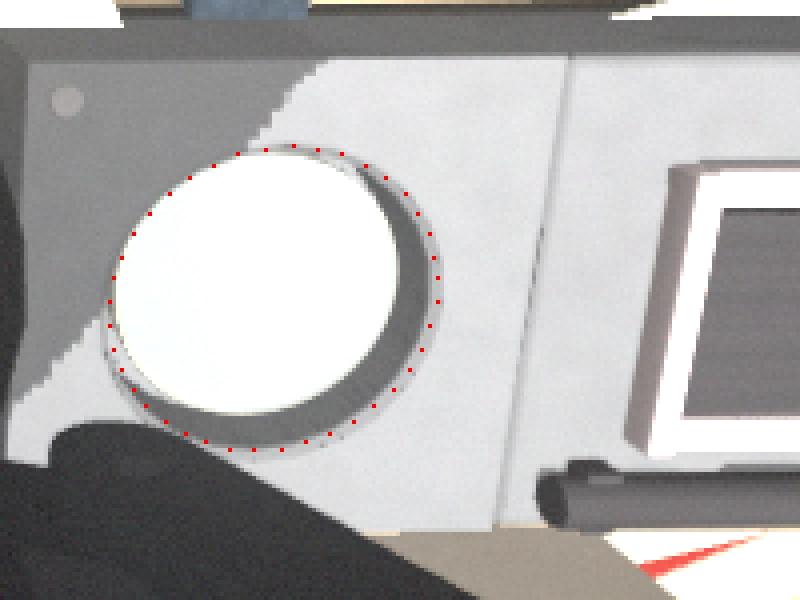

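```bash
python3 - <<'E'
from h import *
s=bot.read_state(); k,E=ext("wrist",s)
z0=s["tcp_pos"][2]-.0166
im=cv2.imread("pics/f_wrist.png"); b=im.astype(int); m=(b[:,:,0]>b[:,:,2]+40)&(b[:,:,0]>70); m[:,:240]=0;m[:,330:]=0; m[:240]=0;m[330:]=0
ys,xs=np.where(m);print(xs.min(),xs.max(),ys.min(),ys.max())
print(back(k,E,(278,297),z0+.042)-s["tcp_pos"], back(k,E,(278,266),z0+.014)-s["tcp_pos"])
go([.53,-.2305,.120],180,s);go([.53,-.2305,.057],180,s)
E
```

```text
256 299 246 318
[ 0.0002 -0.0001  0.0254] [ 0.      0.     -0.0026]
turn [ 0.0006 -0.0017  0.0007] shift mm [-57.5663 128.9654  58.0299] | at [ 0.4726 -0.3595  0.1781] [ 179.9671   -0.0972 -179.9574] op 0.19662475040064145 F [-0.0486  0.0943 -1.7943] t 6.3
turn [ 0.0006 -0.0017  0.0007] shift mm [-57.6732 128.9292 121.0298] | at [ 0.4726 -0.3595  0.1781] [ 179.9671   -0.0972 -179.9574] op 0.19662475040064145 F [-0.0486  0.0943 -1.7943] t 6.3
```

Call:
step_arm(
  targets=[
    [[0,0,0],[-10,20,0],0.1],
    [[0,0,0],[-22,45,0],0.1],
    [[0,0,0],[-34,72,0],0.1],
    [[0,0,0],[-45,98,5],0.1],
    [[0,0,0],[-53,117,20],0.1],
    [[0,0,0],[-57,127,35],0.1],
    [[0,0,0],[-57.5,129,50],0.1],
    [[0,0,0],[-57.5,129,58],0.1],
    [[0,0,0],[-57.5,129,58],0.1],
    [[0,0,0],[-57.5,129,58],0.1],
  ],
)

```text
clock: 7.3
tcp_pos: [0.5304, -0.2315, 0.1209]
tcp_rot: [180.0, -0.0, 180.0]
ft_force: [0.3, 0.3, -1.1]
opening: 0.201
```

```bash
python3 - <<'E'
from h import *
s=bot.read_state(); print(s["tcp_rot"]); cv2.imwrite("pics/g_top.png",cv2.resize(imaging.capture("scene")[170:290,220:400],None,fx=4,fy=4,interpolation=cv2.INTER_CUBIC))
go([.53,-.2305,.057],180,s)
E
```

```text
[179.9924  -0.0499 179.9566]
turn [ 0.0001 -0.0009 -0.0008] shift mm [ 0.3224  1.036  63.8635] | at [ 0.5304 -0.2315  0.1209] [179.9924  -0.0499 179.9566] op 0.2012303283281615 F [ 0.3211  0.2952 -1.0923] t 7.3
```

View pics/g_top.png

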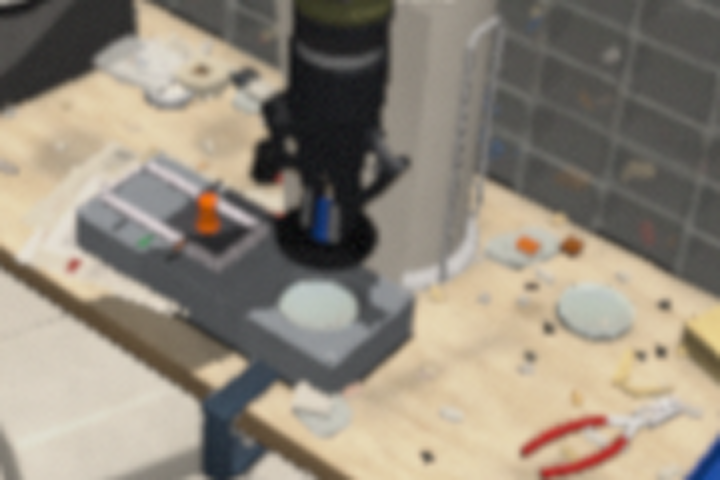

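The cap is held level above the well, so I'll lower it in.

Call:
step_arm(
  targets=[
    [[0,0,0],[0.3,1,12],0.1],
    [[0,0,0],[0.3,1,24],0.1],
    [[0,0,0],[0.3,1,34],0.1],
    [[0,0,0],[0.3,1,42],0.1],
    [[0,0,0],[0.3,1,48],0.1],
    [[0,0,0],[0.3,1,50],0.1],
    [[0,0,0],[0.3,1,52],0.1],
    [[0,0,0],[0.3,1,54],0.1],
    [[0,0,0],[0.3,1,56],0.1],
    [[0,0,0],[0.3,1,57],0.1],
  ],
)

```text
clock: 8.35
tcp_pos: [0.5304, -0.2299, 0.0644]
tcp_rot: [-180.0, 0.0, -180.0]
ft_force: [0.4, 1.1, -0.9]
opening: 0.196
```

Call:
step_arm(
  targets=[
    [[0,0,0],[0,0,1],0.1],
    [[0,0,0],[0,0,2],0.1],
    [[0,0,0],[0,0,3],0.1],
    [[0,0,0],[0,0,4],0.1],
    [[0,0,0],[0,0,5],0.1],
    [[0,0,0],[0,0,6],0.1],
    [[0,0,0],[0,0,6.5],0.1],
    [[0,0,0],[0,0,6.5],0.1],
    [[0,0,0],[0,0,6.5],0.1],
    [[0,0,0],[0,0,6.5],0.1],
  ],
)

```text
clock: 9.35
tcp_pos: [0.5304, -0.2299, 0.0579]
tcp_rot: [-180.0, 0.0, -180.0]
ft_force: [0.8, -0.2, -2.0]
opening: 0.195
```

```bash
python3 - <<'E'
from h import *
s=bot.read_state(); cv2.imwrite("pics/i_wrist.png",imaging.capture("wrist"))
go([.53,-.2305,.057],180,s)
E
```

```text
turn [-0.0001  0.0001  0.0002] shift mm [ 0.3805 -0.5848  0.8638] | at [ 0.5304 -0.2299  0.0579] [-179.9958    0.0079 -179.9907] op 0.19490218646772298 F [ 0.846  -0.189  -2.0453] t 9.35
```

View pics/i_wrist.png

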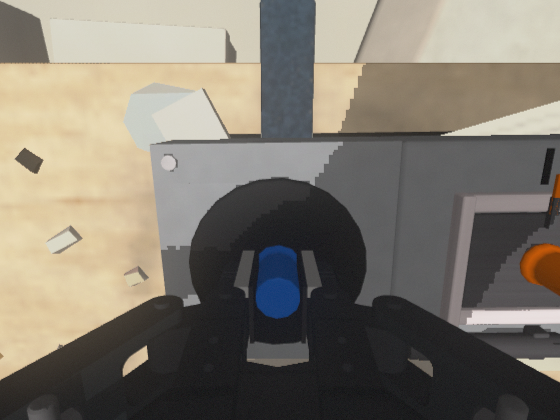

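Call:
step_arm(
  targets=[
    [[0,0,0],[0,0,0.5],0.1],
    [[0,0,0],[0,0,1],0.1],
    [[0,0,0],[0,0,1],0.1],
    [[0,0,0],[0,0,1],0.1],
    [[0,0,0],[0,0,1],0.25],
    [[0,0,0],[0,0,1],0.3],
    [[0,0,0],[0,0,1],0.4],
    [[0,0,0],[0,0,1],0.5],
    [[0,0,0],[0,0,1],0.5],
    [[0,0,0],[0,0,1],0.5],
  ],
)

```text
clock: 10.4
tcp_pos: [0.5304, -0.2299, 0.0568]
tcp_rot: [-180.0, 0.0, -180.0]
ft_force: [-1.1, 0.5, -0.0]
opening: 0.5
```

Call:
step_arm(
  targets=[
    [[0,0,0],[0,0,-5],0.5],
    [[0,0,0],[0,0,-15],0.5],
    [[0,0,0],[0,0,-30],0.5],
    [[0,0,0],[0,0,-50],0.5],
    [[0,0,0],[0,10,-75],0.5],
    [[0,0,0],[0,30,-100],0.6],
    [[0,0,0],[0,45,-110],0.7],
    [[0,0,0],[0,55,-110],0.7],
    [[0,0,0],[0,60,-110],0.7],
    [[0,0,0],[0,60,-110],0.7],
  ],
)

```text
clock: 11.4
tcp_pos: [0.5294, -0.169, 0.1655]
tcp_rot: [180.0, -0.1, -179.9]
ft_force: [-0.3, 0.4, -1.2]
opening: 0.7
```

```bash
python3 - <<'E'
from h import *
s=bot.read_state(); im=imaging.capture("wrist"); cv2.imwrite("pics/j_wrist.png",im)
k,E=ext("wrist",s); print(s["tcp_pos"],s["tcp_rot"],"shutter",proj(k,E,(.5283,-.1101,.084)),"capknob",proj(k,E,(.5300,-.2303,.082)))
for n,z in(("ring",.054),):
  for a in np.linspace(0,2*np.pi,31): cv2.circle(im,tuple(int(round(v)) for v in proj(k,E,[.5297+.041*np.cos(a),-.2303+.041*np.sin(a),z])),0,(0,0,255),-1)
cv2.imwrite("pics/j2.png",cv2.convertScaleAbs(cv2.resize(im[100:350,60:420],None,fx=2.2,fy=2.2,interpolation=cv2.INTER_NEAREST),alpha=1.8))
E
```

```text
[ 0.5294 -0.169   0.1655] [ 179.9701   -0.1374 -179.9271] shutter [364.7341 216.5557] capknob [187.8349 218.0656]
```

View pics/j2.png

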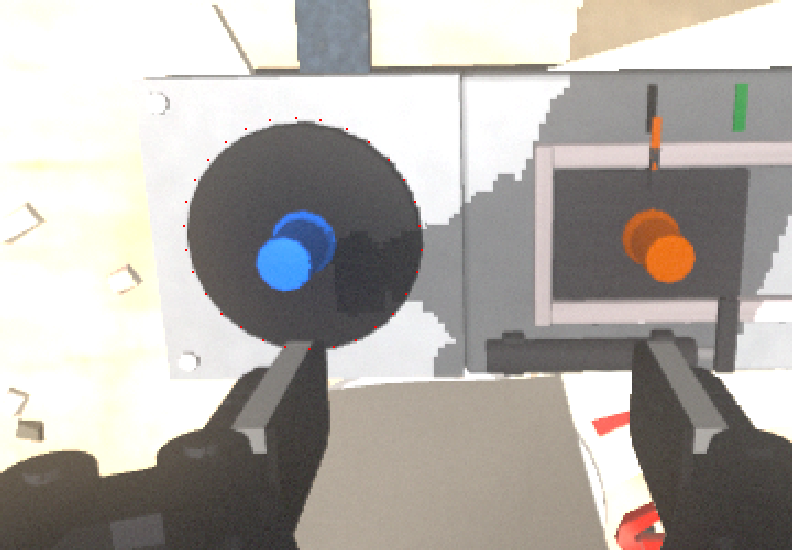

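The cap is seated and released: the disc outline matches the expected ring at z = 0.054. The orange knob top is at about (364,217), as predicted. Next I'll move to it.

Call:
step_arm(
  targets=[
    [[0,0,0],[1,20,0],0.7],
    [[0,0,0],[1,40,5],0.7],
    [[0,0,0],[1.4,54,15],0.7],
    [[0,0,0],[1.4,58.7,30],0.7],
    [[0,0,0],[1.4,58.7,50],0.7],
    [[0,0,0],[1.4,58.7,70],0.7],
    [[0,0,0],[1.4,58.7,86],0.7],
    [[0,0,0],[1.4,58.7,97],0.7],
    [[0,0,0],[1.4,58.7,105.5],0.7],
    [[0,0,0],[1.4,58.7,105.5],0.7],
  ],
)

```text
clock: 12.45
tcp_pos: [0.5279, -0.1111, 0.0599]
tcp_rot: [180.0, -0.1, -180.0]
ft_force: [-0.1, -0.1, -0.1]
opening: 0.699
```

```bash
python3 - <<'E'
from h import *
s=bot.read_state(); im=imaging.capture("wrist"); cv2.imwrite("pics/k_wrist.png",im)
k,E=ext("wrist",s)
print("shutter",proj(k,E,(.5283,-.1101,.084)))
go([.5282,-.1103,.059],180,s)
E
```

```text
shutter [280.8651 295.7784]
turn [ 0.0004 -0.0026  0.    ] shift mm [-0.3402  0.8154  0.9012] | at [ 0.5279 -0.1111  0.0599] [ 179.9769   -0.1466 -179.9999] op 0.6991231328844132 F [-0.1018 -0.1093 -0.1342] t 12.45
```

View pics/k_wrist.png

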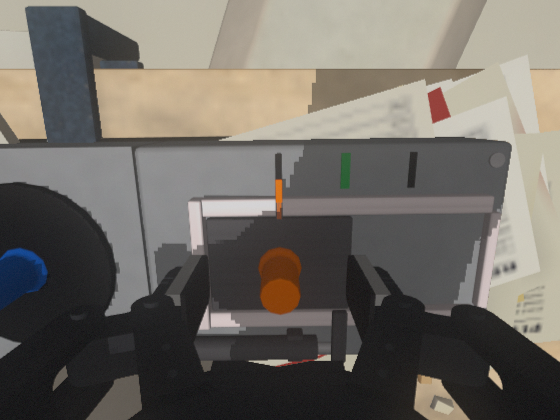

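Call:
step_arm(
  targets=[
    [[0,0,0],[0,0.7,1],0.5],
    [[0,0,0],[0,0.7,1],0.4],
    [[0,0,0],[0,0.7,1],0.3],
    [[0,0,0],[0,0.7,1],0.2],
    [[0,0,0],[0,0.7,1],0.1],
    [[0,0,0],[0,0.7,1],0.05],
    [[0,0,0],[0,0.7,1],0.05],
    [[0,0,0],[0,0.7,1],0.05],
    [[0,0,0],[0,0.7,1],0.05],
    [[0,0,0],[0,0.7,1],0.05],
  ],
  grip_force=70,
)

```text
clock: 13.5
tcp_pos: [0.5293, -0.1103, 0.061]
tcp_rot: [180.0, 0.1, -180.0]
ft_force: [-1.3, 1.3, 6.0]
opening: 0.158
```

Call:
step_arm(
  targets=[
    [[0,0,0],[0,2,0],0.05],
    [[0,0,0],[0,5,0],0.05],
    [[0,0,0],[0,8,0],0.05],
    [[0,0,0],[0,11,0],0.05],
    [[0,0,0],[0,14,0],0.05],
    [[0,0,0],[0,17,0],0.05],
    [[0,0,0],[0.2,20,0],0.05],
    [[0,0,0],[0.2,23,0],0.05],
    [[0,0,0],[0.2,26,0],0.05],
    [[0,0,0],[0.2,28,0],0.05],
  ],
)

```text
clock: 14.5
tcp_pos: [0.529, -0.0855, 0.061]
tcp_rot: [-179.6, 0.0, 179.9]
ft_force: [-2.0, -8.5, 5.3]
opening: 0.161
```

```bash
python3 - <<'E'
from h import *
s=bot.read_state(); im=imaging.capture("wrist"); cv2.imwrite("pics/l_wrist.png",im)
cv2.imwrite("pics/l2.png",cv2.convertScaleAbs(cv2.resize(im[120:280,180:380],None,fx=4,fy=3.7,interpolation=cv2.INTER_CUBIC),alpha=1.6))
go([.528,-.0803,.059],180,s)
E
```

```text
turn [-0.0069  0.0006 -0.0014] shift mm [0.9785 5.1777 1.9233] | at [ 0.529  -0.0855  0.061 ] [-179.6023    0.0358  179.9216] op 0.16099777234205184 F [-2.0227 -8.5278  5.3176] t 14.5
```

View pics/l2.png

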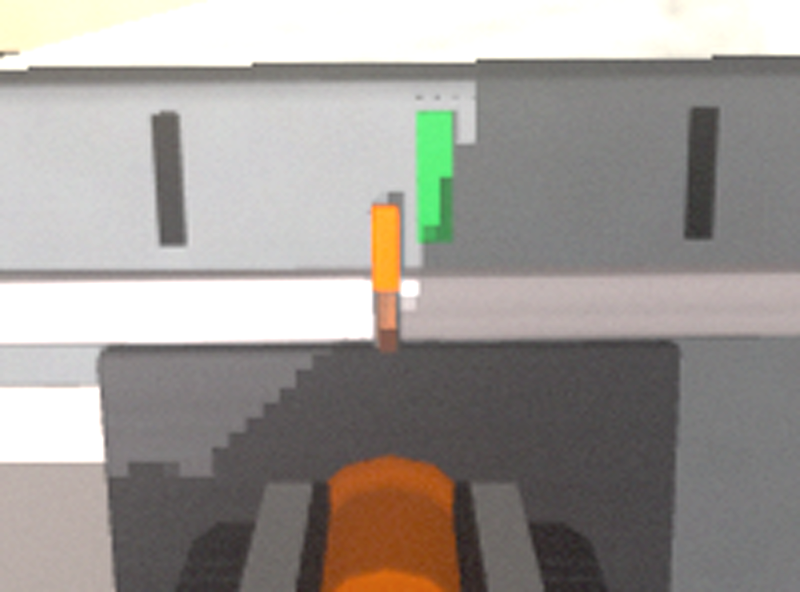

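Call:
step_arm(
  targets=[
    [[0,0,0],[0,1,0],0.05],
    [[0,0,0],[0,2,0],0.05],
    [[0,0,0],[0,3,0],0.05],
    [[0,0,0],[0,4,0],0.05],
    [[0,0,0],[0,5,0],0.05],
    [[0,0,0],[0,5.6,0],0.05],
    [[0,0,0],[0,5.6,0],0.05],
    [[0,0,0],[0,5.6,0],0.05],
    [[0,0,0],[0,5.6,0],0.05],
    [[0,0,0],[0,5.6,0],0.05],
  ],
)

```text
clock: 15.55
tcp_pos: [0.5289, -0.0802, 0.0609]
tcp_rot: [-179.6, 0.0, 179.9]
ft_force: [-0.9, -9.5, 6.0]
opening: 0.161
```

```bash
python3 - <<'E'
from h import *
s=bot.read_state(); im=imaging.capture("wrist"); cv2.imwrite("pics/m_wrist.png",im)
cv2.imwrite("pics/m2.png",cv2.convertScaleAbs(cv2.resize(im[120:280,180:380],None,fx=4,fy=3.7,interpolation=cv2.INTER_CUBIC),alpha=1.6))
k,E=ext("wrist",s); print(proj(k,E,(.5280,-.0801,.084)))
go([.528,-.0803,.059],180,s)
E
```

```text
[278.0282 291.4943]
turn [-0.0073  0.0005 -0.0017] shift mm [ 0.8802 -0.0678  1.9496] | at [ 0.5289 -0.0802  0.0609] [-179.5824    0.0272  179.9045] op 0.1609982863339652 F [-0.8709 -9.4944  5.9928] t 15.55
```

View pics/m2.png

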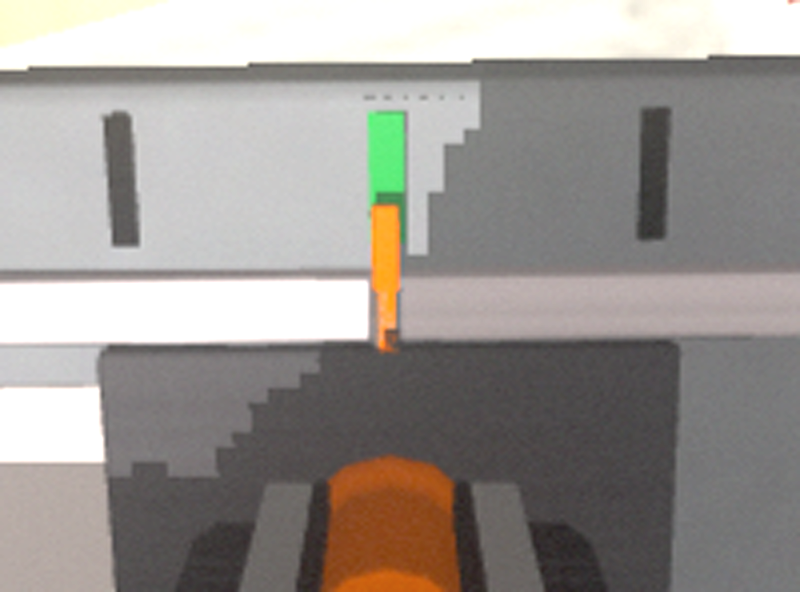

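The pointer at x≈386 lines up with the green mark at x≈387, and the pull is 9.5 N (spec about 9 N). One last check from the fixed cameras before handing in.

```bash
python3 - <<'E'
from h import *
a=imaging.capture("top")[190:290,220:440]; b=imaging.capture("scene")[180:330,220:400]
cv2.imwrite("pics/n.png",np.vstack([cv2.resize(a,(600,273)),cv2.resize(b,(600,320),interpolation=cv2.INTER_CUBIC)]))
s=bot.read_state(); print(s["tcp_pos"],s["ft_force"],s["opening"],s["clock"])
E
```

```text
[ 0.5289 -0.0802  0.0609] [-1.4415 -8.8688  6.1261] 0.15628796681855422 15.7
```

View pics/n.png

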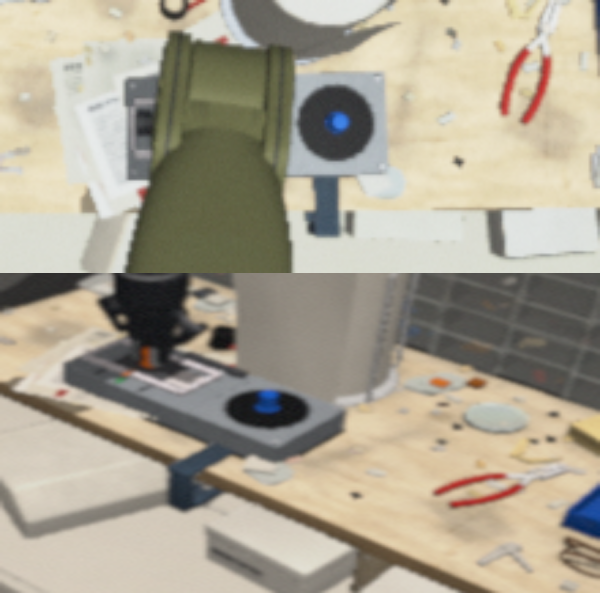

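The cap sits flat in the well at top-view pixel (338,122), and the shutter is still held. The pliers and loupe haven't moved. Handing in now.

```bash
python3 -c "
from station import bot
print(bot.job_done())"
```

```text
the job is handed in; nothing more can be done
None
```

I seated the cap in the well and let go of it. I then gripped the orange knob, drew the shutter to half travel, and handed in at about 15.7 s while still holding it there.

Last checks:
- **Cap:** after release its outline matched the seated height to within about 2 mm. It still looked flat in the final pictures from the top and scene cameras.
- **Shutter:** the pointer is within about 0.2 mm of the green mark. The pull reads about 9 N, as expected at half travel.
- **Other things:** the pliers and loupe were where they started. The jar and gauge were outside the final cropped pictures, so I did not check them again, but the arm never went down near the jar.
- **Small disagreement:** the wrist showed about 6 N upward and a 0.4° tilt while gripping the knob, and the fingers stood about 2 mm higher than I aimed for. The hold stayed steady.

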